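# Put the calibration set back: mass locked on its keeper stud, dot plate on its rest

### The arm

A 6-joint arm with a two-finger parallel gripper is mounted at the origin on the work surface; the furniture and walls round the work are solid. World frame = base frame: x ahead of the robot, y to its left, z up, the work surface at z = 0. Lengths are in m, angles in rad, forces in N, time in s.
With the tool pointing down it reaches from about 0.425 to 0.95 m from the base axis. Payload 3.5 kg.
Tool frame: the origin (TCP) lies midway between the tips of the shut fingers; the grasp point (between the pads) lies ctrl.grasp_offset behind it (ctrl.grasp_offset is the distance from the TCP to the grasp point, in m); x points along the fingers, y is the direction in which the jaws open and shut, and the axes are right-handed (so a half turn about x gives the same grasp; the last joint's range is limited). The gripper opens to 85 mm and grips with 20 to 120 N. Pads are 22 mm wide; open, the fingers measure 114 mm over their backs; the gripper's body (76 mm by 85 mm) begins 54 mm behind the grasp point. The pads swing forward as they close: fully open they stand 13 mm farther back than shut.
Start: joints at [0.553, 0.286, 1.577, -0, 1.279, -0.15], TCP at [0.515, 0.436, 0.231] pointing down, gripper open.
Joint ranges: [-2.77, 2.77], [-0.9, 2.22], [0.21, 2.48], [-1.53, 4.67], [0.24, 2.81], [-2.84, 2.84]. Speed limits (rad/s): [2.79, 2.79, 3.14, 3.14, 3.14, 3.14].

### API

Orientations are given as a unit quaternion [x, y, z, w].
In Python, from plant import readout, read_camera, sign_off, ctrl gives the robot as it stands.
- The arm moves only by the tool drive_tool, never from a script. Its argument "steps" is a list of rows, each a list of 5 numbers: the shift along the tool's x, y, z in cm, then the turn about the tool's x in degrees, then the opening, from 0 (shut) to 1 (fully open). A call has 1 to 10 rows; each row shifts and turns the commanded pose from where the row before left it, along the tool's axes as they then stand; what a row does not reach is not made up. A row lasts 1/10 s, in which the tool goes at most 50 mm and 8.59 degrees, less where a joint would pass 70% of its speed; a pose out of reach is approached as far as the arm can. A call is refused whole if a number of a shift passes 5 or a number of a turn 8.59, either way. A call with a gripper value outside its range is refused whole. The fingers move at their own pace and stop on an object; "force" is the grip in N (left out, the last holds). Time passes only in rows, so rows that do not move let the fingers close. It gives the time, the measured TCP pose, the force and the opening at its end, in the units of the state.
- readout.get_state(): the state, without advancing time (a new reading comes with each control period).
- read_camera(name): name is "scene" or "top" or "wrist"; returns a dict with "frame" (420x560x3 uint8, red, green, blue), "vertical_fov" (degrees; the focal length in pixels is half the picture's height over the tangent of half this angle, whatever the lens; pixels are square), "cx", "cy" (the principal point, pixels), "k1" (the pictures are not rectified: a ray, as slopes to the right and down, at radius r is drawn at 1 + k1 r^2 times it, then the intrinsics apply), "eye" and "orientation" of the camera in the world. Camera axes: x right, y up, looking along -z (the intrinsics and any distortion apply to the point x, -y, -z); pixel columns grow to the right and rows downward; lengths in m; the calibration is good to about 2 mm. A picture is of the moment at which its call begins. There is no depth.
- sign_off(): hands the job in, once; it reports no verdict.
The state is a dict: "time": time; "qpos": joint angles; "dq": joint speeds; "joint_efforts": joint torques, N m; "eef_pos": TCP position; "tcp_rot": TCP orientation; "contact_force": force on the tool from outside, world axes, zero at the start; "wrist_torque": the same for the moment, N m; "opening": opening from 0.0 (shut) to 1.0 (fully open).
Only numpy, scipy, OpenCV 4.12 (cv2) and the standard library are available. Lean on these libraries where they do the work, as an engineer would, in place of code of your own. Each camera call takes 0.05 s, during which the arm holds its last target. There are 200 camera calls.

### The job

The instrument has been calibrated; put the set away. Hang the steel reference mass by its eye on the keeper stud, pushing it in past the drop tongue so that the tongue falls back down behind the eye and locks it on. Lean the flat dot plate, face up, squarely and centred on the sloped rest with its lower edge down against the lip; leave the other things on the bench where they are.

Things in the scene. Friction and masses are not known exactly. Their poses are not given: they have to be found in the camera images.
- mass_eye (a point): Centre of the eye of the loose reference mass (about 0.27 to 0.47 kg): a steel cylinder, 44 mm across and 34 mm high, standing upright with a flat upright ring (the eye) on top: 54 mm outside, 28 mm hole, 10 mm thick, so 13 mm from hole to rim. The point is 64 mm above the underside, 27 mm below the ring's top. Own x = axis of the hole (level), z = up.
- stud_pivot (a point): Pivot of the tongue, on the centre line of the keeper stud, 130 mm above the bench. The stud is a level steel bar, 14 mm in diameter, pointing roughly at the robot. Own x = along the stud toward its root, z = up. Along own x from here: free tip at -11 mm, flange (24 mm across) at +71 mm, face of the upright at +75 mm.
- keeper_tongue (a joint): Steel drop tongue, 5 mm thick, in the stud's slotted nose, reaching 33 mm below the stud's centre line. 0 = hanging on its stop (locked), up to 1.45 rad swung inward and up toward the root; it cannot swing outward. 25 g, swings freely, falls by gravity. An eye pushed along the stud from the tip lifts it; it falls once the eye's middle is about 36 mm past the pivot.
- plate_center (a point): Centre of the loose dot plate: a plain steel rectangle with a pattern of fine marks, 75 x 50 x 8 mm, lying flat. Own x = along its 75 mm side, y = along its 50 mm side, z = out of its marked face. 0.12 kg.
- rest_panel: Sloped panel of the fixed plate rest, a narrow grey easel with two slippery white strips (a plate let go slides down to the lip), rising away from the robot at 30 degrees. Origin on the sloping surface, middle of its corner with the lip, 26 mm above the bench. Own x = up the slope (95 mm of surface), y = along the lip (40 mm wide, centred), z = out of the surface. Lip 5 mm thick, 8 mm high.
- petri_dish: Bystander: flat clear petri dish, 60 mm in diameter, 14 mm high; origin under its centre.
- spare_lens: Bystander: black lens barrel standing up, 35 mm in diameter, 50 mm high; origin under its centre.
- keeper_stand: Fixed stand that carries the stud: grey foot 117 x 90 x 8 mm screwed to the bench, with an aluminium upright 20 x 30 mm, top 150 mm above the bench. Origin on the bench, 30 mm along own x from below the tongue's pivot; own x = along the stud toward its root, z = up.
- tweezers: Bystander: flat steel tweezers lying down, 124 mm long, 13 mm wide, 9 mm high; origin under the middle, long axis = own y.
Not all that is in view belongs to the job. Leave any orange or turquoise look-alike of the part that bears mass_eye alone.

How it is judged:
By the outcome, as a careful person would: the job done as asked, in the order asked, and still so for the second after the job is handed in, with the robot touching nothing.
It also fails if it takes over 64 s, if anything falls off the work surface, if the arm or the gripper's body presses on something with over 40 N, if the wrist force passes 120 N, or if a joint passes its speed limit or range.

## Working session

There is one attempt and no reset: what is moved stays moved. The work goes in short steps, Python scripts to look and compute and a tool call to move; the robot and the scene stay as the last step left them, time stands still between calls to the robot, and variables do not carry over. Pictures are saved under pics/ and viewed, about 8 in all and at most 12, crops included, and the job is handed in when it is done.

Besides the shell and the picture viewer there is one more tool, called after "Call:" as name(argument=value, ...), one argument or row to a line, values as JSON. drive_tool: Moves the arm, as the interface text tells. Its arguments: {"type":"object","properties":{"steps":{"type":"array","items":{"type":"array","items":{"type":"number"}}},"force":{"type":"number"}},"required":["steps"]}

```bash
ls; mkdir -p pics; cat > h.py <<'E'
import numpy as np, cv2, json
from scipy.spatial.transform import Rotation as R
from plant import readout, read_camera, sign_off, ctrl
def snap(name, fn):
    c=read_camera(name); cv2.imwrite(f'pics/{fn}.png', c['frame'][:,:,::-1])
    d={k:(np.array(v).tolist() if not np.isscalar(v) else v) for k,v in c.items() if k!='frame'}
    json.dump(d,open(f'pics/{fn}.json','w')); return c
def load(fn): return json.load(open(f'pics/{fn}.json'))
def ray(c,u,v):
    f=210/np.tan(np.radians(c['vertical_fov'])/2)
    d=np.array([(u-c['cx'])/f,(v-c['cy'])/f]); s=d.copy()
    for _ in range(30): s=d/(1+c['k1']*(s@s))
    w=R.from_quat(c['orientation']).apply([s[0],-s[1],-1]); return np.array(c['eye']),w
def onz(c,u,v,z):
    e,w=ray(c,u,v); return e+w*(z-e[2])/w[2]
def proj(c,p):
    f=210/np.tan(np.radians(c['vertical_fov'])/2)
    q=R.from_quat(c['orientation']).inv().apply(np.array(p)-c['eye'])
    s=np.array([q[0],-q[1]])/-q[2]; s=s*(1+c['k1']*(s@s)); return s*f+[c['cx'],c['cy']]
def tri(*obs):
    A=np.zeros((3,3));b=np.zeros(3)
    for c,u,v in obs:
        e,w=ray(c,u,v); w/=np.linalg.norm(w); P=np.eye(3)-np.outer(w,w); A+=P;b+=P@e
    return np.linalg.solve(A,b)
def st():
    s=readout.get_state(); Rm=R.from_quat(s['tcp_rot']).as_matrix()
    print('t',s['time'],'q',np.round(s['qpos'],3),'p',np.round(s['eef_pos'],4),'op',s['opening'],'F',np.round(s['contact_force'],1)); print(np.round(Rm,3)); return s,Rm
E
python3 - <<'E'
from h import *
for n in ['scene','top','wrist']: c=snap(n,n+'0'); print(n,c['eye'],c['vertical_fov'],c['k1'],c['orientation'])
a=[cv2.imread(f'pics/{n}0.png') for n in ['scene','top']]
cv2.imwrite('pics/scene0b.png',cv2.resize(a[0],(800,600),interpolation=cv2.INTER_CUBIC));cv2.imwrite('pics/top0b.png',cv2.resize(a[1],(800,600),interpolation=cv2.INTER_CUBIC))
st(); print(ctrl.grasp_offset)
E
```

```text
pics
scene [ 1.52688972 -0.5466698   0.69158544] 44.706045512090554 -0.017931021101339376 [0.44111224 0.28762297 0.47818737 0.70287258]
top [ 0.36564093 -0.09600449  1.28032195] 50.47668872006087 -0.12837172627031795 [ 0.04079346 -0.02488403 -0.69713572  0.715345  ]
wrist [0.4692783  0.48954063 0.37313173] 68.25222523239393 -0.043045885982580155 [-0.13073576 -0.04702612  0.34149893  0.92955645]
t 0.15 q [ 0.553  0.287  1.578  0.     1.279 -0.15 ] p [0.5145 0.4361 0.2303] op 0.9984887606270495 F [ 1.1 -0.4  0. ]
[[-0.002  0.763  0.646]
 [-0.001  0.646 -0.763]
 [-1.    -0.002 -0.   ]]
0.0187
```

View pics/scene0b.png

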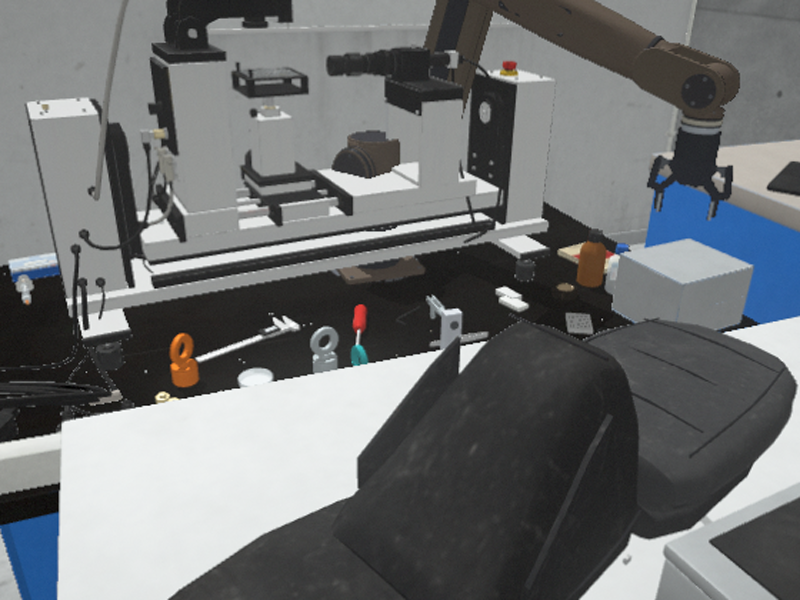

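View pics/top0b.png

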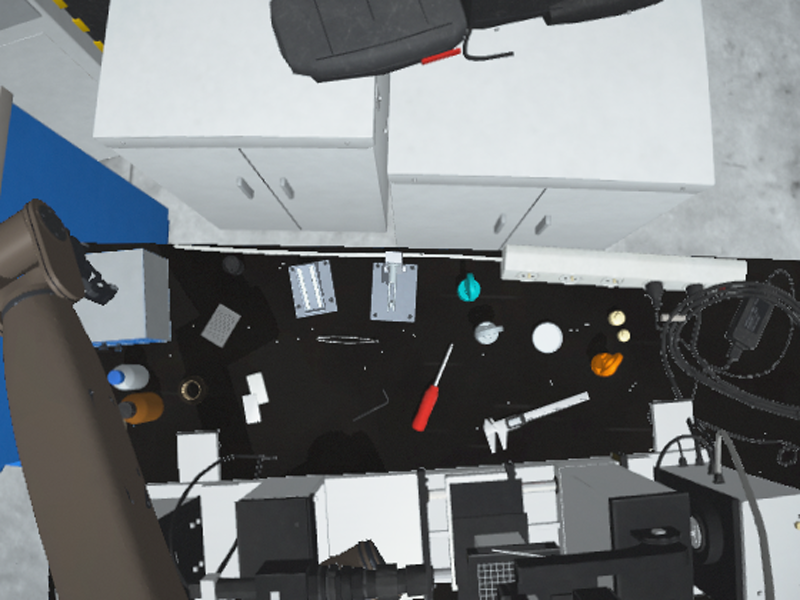

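The scene view shows the steel mass at about (325,350), the stud stand at (450,325), and the plate at (578,322). The top view shows the plate at (220,325), the rest at (313,290), the stand at (393,290), the tweezers at (347,339), the steel mass at (487,332), the dish at (547,337), and the lookalikes in teal and orange. I'll enlarge the top view next.

```bash
python3 - <<'E'
from h import *
a=cv2.imread('pics/top0.png')[165:270,130:400]; a=cv2.resize(a,None,fx=2.96,fy=2.96,interpolation=cv2.INTER_CUBIC)
a=a[:,:800]
b=cv2.imread('pics/scene0.png')[205:265,205:435]; b=cv2.resize(b,(800,209),interpolation=cv2.INTER_CUBIC)
print(a.shape); cv2.imwrite('pics/crop1.png',np.vstack([a,np.pad(b,((0,0),(0,a.shape[1]-800),(0,0))) if a.shape[1]>800 else b[:,:a.shape[1]]]))
E
```

```text
(311, 799, 3)
```

View pics/crop1.png

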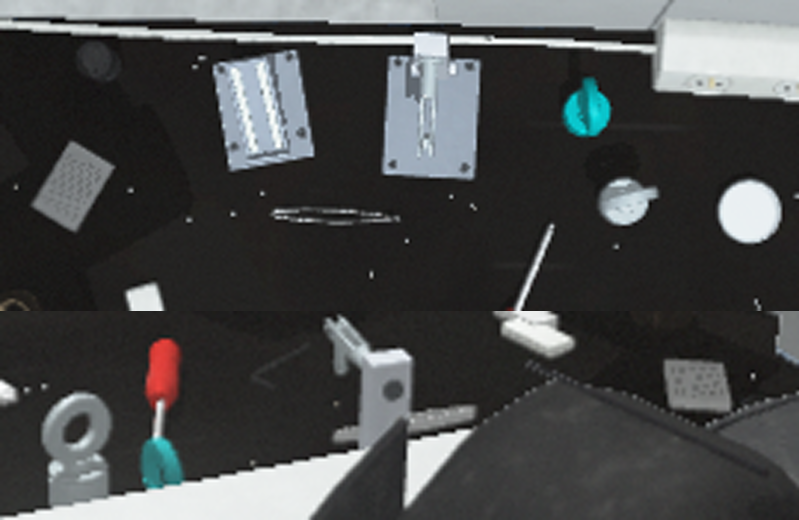

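```bash
python3 - <<'E'
from h import *
T=load('top0');S=load('scene0')
t=lambda x,y:(130+x/2.96,165+y/2.96)
s=lambda x,y:(205+x/3.478,205+(y-311)/3.478)
p=lambda n,v:print(n,np.round(v,4))
p('eye tri',tri((T,*t(632,194)),(S,*s(77,427))))
p('mass body top z34',onz(T,*t(623,204),.034))
for q in [(604,197),(657,193)]: p('ring end',onz(T,*t(*q),.064))
for q in [(70,140),(116,165),(78,232),(32,206)]: p('plate',onz(T,*t(*q),.008))
for q in [(427,157),(423,118),(430,58)]: p('stud',onz(T,*t(*q),.137))
for q in [(392,164),(471,168),(398,63),(474,68),(383,174),(474,180),(388,55),(481,62)]: p('foot',onz(T,*t(*q),.008))
for q in [(228,171),(313,156),(215,66),(298,50)]: p('restfoot',onz(T,*t(*q),.004))
for q in [(271,214),(399,218)]: p('tw',onz(T,*t(*q),.009))
p('dish',onz(T,*t(749,211),.014)); p('lens',onz(T,*t(98,58),.05)); p('teal',onz(T,*t(586,110),.034))
p('strip',onz(T,*t(722,25),.03))
E
```

```text
eye tri [ 0.442  -0.2497  0.0675]
mass body top z34 [ 0.434  -0.2469  0.034 ]
ring end [ 0.4384 -0.2256  0.064 ]
ring end [ 0.4433 -0.2746  0.064 ]
plate [0.4842 0.2928 0.008 ]
plate [0.4607 0.2452 0.008 ]
plate [0.394  0.2801 0.008 ]
plate [0.4181 0.3278 0.008 ]
stud [ 0.465  -0.0633  0.137 ]
stud [ 0.4991 -0.0589  0.137 ]
stud [ 0.5522 -0.0636  0.137 ]
foot [ 0.4686 -0.0259  0.008 ]
foot [ 0.4666 -0.1025  0.008 ]
foot [ 0.5676 -0.0288  0.008 ]
foot [ 0.5644 -0.1031  0.008 ]
foot [ 0.4586 -0.0174  0.008 ]
foot [ 0.4551 -0.1057  0.008 ]
foot [ 0.5753 -0.0188  0.008 ]
foot [ 0.5705 -0.1097  0.008 ]
restfoot [0.458  0.1346 0.004 ]
restfoot [0.4748 0.0517 0.004 ]
restfoot [0.5613 0.1519 0.004 ]
restfoot [0.579  0.0703 0.004 ]
tw [0.417 0.09  0.009]
tw [ 0.4164 -0.0342  0.009 ]
dish [ 0.4312 -0.3713  0.014 ]
lens [0.5598 0.2568 0.05  ]
teal [ 0.5226 -0.2104  0.034 ]
strip [ 0.609 -0.341  0.03 ]
```

```bash
python3 - <<'E'
from h import *
T=load('top0');S=load('scene0')
k=.7
p=lambda n,v:print(n,np.round(v,3))
# (800-scale) pairs scene, top
p('front col R top',tri((S,97*k,98*k),(T,692*k,497*k)))
p('front beam',onz(T,600*k,460*k,.2)); p('beam z.1',onz(T,460*k,470*k,.1))
p('scene beam front z.1',onz(S,300*k,275*k,.1))
p('lens tip',tri((S,331*k,65*k),(T,425*k,580*k)))
p('stage R corner',tri((S,308*k,88*k),(T,555*k,548*k)))
p('col top red',tri((S,510*k,68*k),(T,205*k,590*k)))
p('cab edge z0?',onz(T,390*k,180*k,.1));p('cab z.0',onz(T,390*k,245*k,0.))
p('cab top front edge tri',tri((S,62*k,420*k),(T,712*k,183*k)))
print(ctrl.grasp_offset,[a for a in dir(ctrl) if a[0]!='_'])
E
```

```text
front col R top [ 0.194 -0.52   0.44 ]
front beam [ 0.216 -0.424  0.2  ]
beam z.1 [ 0.18  -0.195  0.1  ]
scene beam front z.1 [ 0.226 -0.234  0.1  ]
lens tip [ 0.101 -0.122  0.479]
stage R corner [ 0.16  -0.237  0.466]
col top red [0.092 0.216 0.455]
cab edge z0? [ 0.72  -0.052  0.1  ]
cab z.0 [ 0.613 -0.052  0.   ]
cab top front edge tri [ 0.712 -0.647  0.176]
0.0187 ['Unreachable', 'grasp_offset']
```

View pics/wrist0.png

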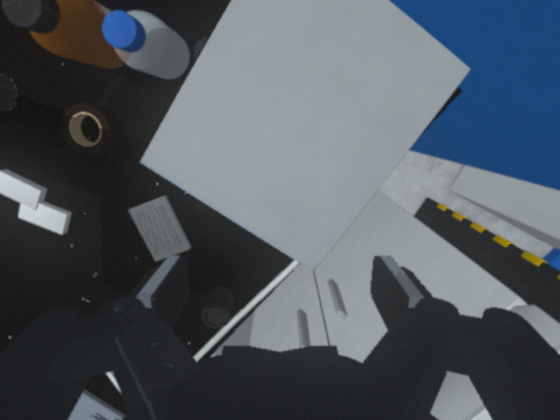

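The wrist view shows a grey box under the gripper, the plate at (160,228), and the lens barrel at (217,307). The way towards the mass is clear at this height, so I'm moving over.

Call:
drive_tool(
  steps=[
    [-2, 0, 0, 0, 1],
    [-1, -3.3, 3.1, 0, 1],
    [-1, -3.3, 3.1, 0, 1],
    [0, -3.3, 3.1, 0, 1],
    [0, -3.3, 3.1, 0, 1],
    [0, -3.3, 3.1, 0, 1],
    [0, -3.3, 3.1, 0, 1],
    [0, -3.3, 3.1, 0, 1],
    [0, -3.3, 3.1, 0, 1],
    [0, -3.3, 3.1, 0, 1],
  ],
)

```text
time: 1.15
eef_pos: [0.468, 0.03, 0.2712]
tcp_rot: [0.297, 0.642, -0.297, 0.642]
contact_force: [0.7, -0.9, -0.1]
opening: 0.996
```

Call:
drive_tool(
  steps=[
    [0, -3.3, 3.1, 0, 1],
    [0, -3.3, 3.1, 0, 1],
    [0, -3.3, 3.1, 0, 1],
    [0, -3.3, 3.1, 0, 1],
    [0, 0, 0, 8.5, 1],
    [0, 0, 0, 8.5, 1],
    [0, 0, 0, 8.5, 1],
    [0, 0, 0, 8.5, 1],
    [0, 0, 0, 8.5, 1],
    [0, 0, 0, 8.5, 1],
  ],
)

```text
time: 2.15
eef_pos: [0.4479, -0.1483, 0.271]
tcp_rot: [-0.546, -0.45, 0.546, -0.449]
contact_force: [-1.1, -0.7, -0.5]
opening: 1.001
```

Call:
drive_tool(
  steps=[
    [0, 0, 0, 8.5, 1],
    [0, 0, 0, 8.5, 1],
    [0, 0, 0, 8.5, 1],
    [0, 0, 0, 8.5, 1],
    [0, 0, 0, 8.5, 1],
    [0, 0, 0, 8.5, 1],
    [0, 0, 0, 8.5, 1],
    [0, 0, 0, 8.5, 1],
    [0, 0, 0, 5, 1],
    [0, 0, 0, 0, 1],
  ],
)

```text
time: 3.15
eef_pos: [0.448, -0.1483, 0.271]
tcp_rot: [-0.706, -0.039, 0.706, -0.039]
contact_force: [-0.4, 0.0, -0.5]
opening: 0.998
```

```bash
python3 - <<'E'
from h import *
st(); snap('wrist','w1'); a=cv2.imread('pics/w1.png'); cv2.imwrite('pics/w1b.png',cv2.resize(a,(800,600),interpolation=cv2.INTER_CUBIC))
E
```

```text
t 3.15 q [-0.535 -0.206  2.013 -0.     1.336  0.926] p [ 0.448  -0.1483  0.271 ] op 0.9983588084741111 F [-0.4  0.  -0.5]
[[-0.     0.11  -0.994]
 [ 0.    -0.994 -0.11 ]
 [-1.    -0.     0.   ]]
```

View pics/w1b.png

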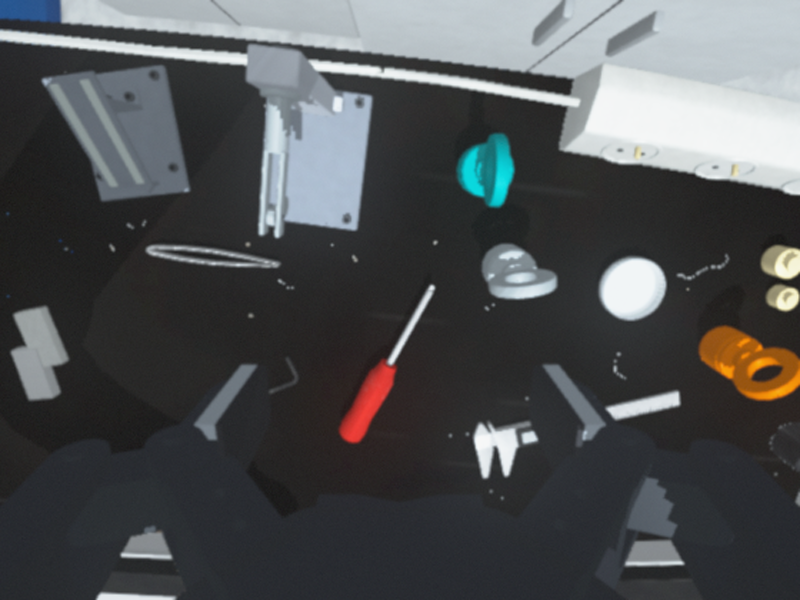

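```bash
python3 - <<'E'
from h import *
T=load('top0');S=load('scene0');W=load('w1'); print(W['eye'])
t=lambda x,y:(130+x/2.96,165+y/2.96)
w=lambda x,y:(x*.7,y*.7)
s=lambda x,y:(205+x/3.478,205+(y-311)/3.478)
p=lambda n,v:print(n,np.round(v,4))
p('eye TW',tri((T,*t(632,194)),(W,*w(522,283)))); p('eye SW',tri((S,*s(77,427)),(W,*w(522,283))))
p('eye W z64',onz(W,*w(522,283),.064))
for q in [(488,287),(557,281)]: p('ends W',onz(W,*w(*q),.064))
p('tip W z130',onz(W,*w(271,234),.13)); p('root W',onz(W,*w(276,105),.13)); p('mid W',onz(W,*w(274,170),.13))
p('tip TW',tri((T,*t(427,155)),(W,*w(271,234))))
a=cv2.imread('pics/w1.png')[30:175,160:280]; b=cv2.imread('pics/w1.png')[160:215,325:405]
a=cv2.resize(a,None,fx=4,fy=4,interpolation=cv2.INTER_CUBIC); b=cv2.resize(b,None,fx=4,fy=4,interpolation=cv2.INTER_CUBIC)
o=np.zeros((580,800,3),np.uint8); o[:,:480]=a; o[:220,480:800]=b; cv2.imwrite('pics/crop2.png',o)
E
```

```text
[0.5170965944812786, -0.14061796592344078, 0.4140245920298064]
eye TW [ 0.4404 -0.249   0.0732]
eye SW [ 0.4387 -0.2487  0.0661]
eye W z64 [ 0.4376 -0.2506  0.064 ]
ends W [ 0.4311 -0.2234  0.064 ]
ends W [ 0.4425 -0.2791  0.064 ]
tip W z130 [ 0.4669 -0.0629  0.13  ]
root W [ 0.5453 -0.0629  0.13  ]
mid W [ 0.5071 -0.0633  0.13  ]
tip TW [ 0.4672 -0.0632  0.1313]
```

View pics/crop2.png

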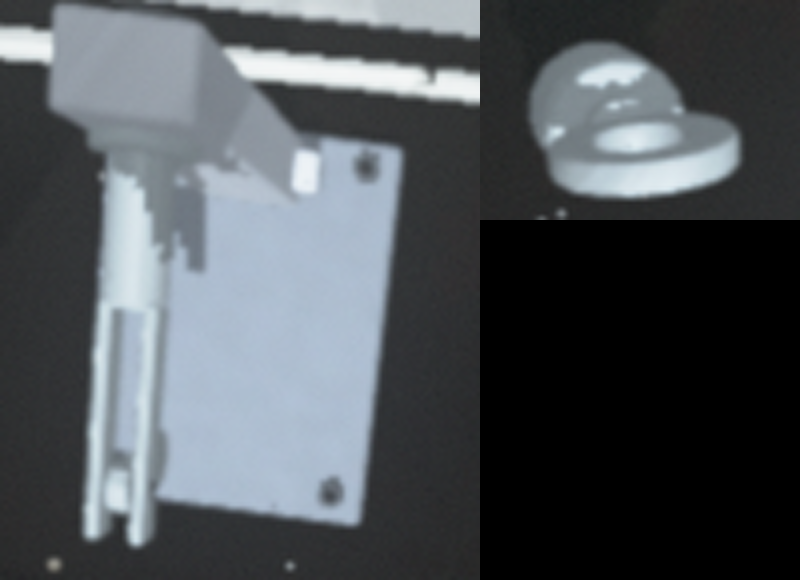

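```bash
python3 - <<'E'
from h import *
T=load('top0');W=load('w1')
w=lambda x,y:(160+x/4,30+y/4)
m=lambda x,y:(325+(x-480)/4,160+y/4)
p=lambda n,v:print(n,np.round(v,4))
for q in [(116,538),(133,310),(138,170)]: p('stud',onz(W,*w(*q),.13))
for q in [(404,148),(362,524),(367,166),(332,492)]: p('foot',onz(W,*w(*q),.008))
p('face',onz(W,*m(641,141),.064)); p('L',onz(W,*m(546,160),.064));p('R',onz(W,*m(741,145),.064))
E
```

```text
stud [ 0.4662 -0.0623  0.13  ]
stud [ 0.5171 -0.0642  0.13  ]
stud [ 0.5462 -0.064   0.13  ]
foot [ 0.5735 -0.1117  0.008 ]
foot [ 0.4577 -0.109   0.008 ]
foot [ 0.5671 -0.1009  0.008 ]
foot [ 0.467  -0.0984  0.008 ]
face [ 0.441  -0.2498  0.064 ]
L [ 0.4322 -0.2231  0.064 ]
R [ 0.4431 -0.2794  0.064 ]
```

Call:
drive_tool(
  steps=[
    [0, 3.33, 0.74, 0, 1],
    [0, 3.33, 0.74, 0, 1],
    [0, 3.33, 0.74, -1, 1],
    [4, 0, 0, 0, 1],
    [4, 0, 0, 0, 1],
    [4, 0, 0, 0, 1],
    [4, 0, 0, 0, 1],
    [3, 0, 0, 0, 1],
    [3, 0, 0, 0, 1],
    [0.6, 0, 0, 0, 1],
  ],
)

```text
time: 4.2
eef_pos: [0.4346, -0.2481, 0.0415]
tcp_rot: [-0.704, -0.047, 0.708, -0.043]
contact_force: [0.2, -0.0, 0.5]
opening: 1.007
```

Call:
drive_tool(
  steps=[
    [0, 0, 0, 0, 0.7],
    [0, 0, 0, 0, 0.5],
    [0, 0, 0, 0, 0.5],
    [0, 0, 0, 0, 0.5],
    [0, 0, 0, 0, 0.5],
    [0, 0, 0, 0, 0.5],
    [0, 0, 0, 0, 0.5],
  ],
  force=50,
)

```text
time: 4.9
eef_pos: [0.4384, -0.2511, 0.0478]
tcp_rot: [0.707, 0.044, -0.705, 0.046]
contact_force: [-0.7, 1.7, 6.4]
opening: 0.609
```

```bash
python3 - <<'E'
from h import *
st(); snap('wrist','w2'); a=cv2.imread('pics/w2.png'); cv2.imwrite('pics/w2b.png',a)
E
```

```text
t 4.9 q [-0.721  0.15   2.112  0.     0.875  0.722] p [ 0.4384 -0.2511  0.0478] op 0.6085599696798666 F [-0.7  1.7  6.4]
[[ 0.003  0.127 -0.992]
 [-0.002 -0.992 -0.127]
 [-1.     0.003 -0.003]]
```

View pics/w2b.png

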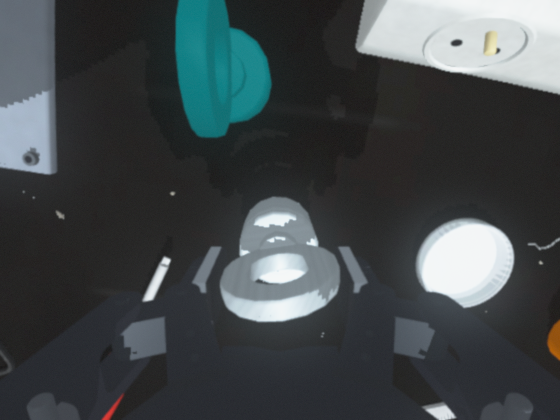

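The wrist view shows the ring (222–338, 250–320) sitting between the pads. I'll squeeze, lift, and check the opening and the force.

Call:
drive_tool(
  steps=[
    [0, 0, 0, 0, 0.3],
    [0, 0, 0, 0, 0.3],
    [0, 0, 0, 0, 0.3],
    [-1, 0, 0, 0, 0.3],
    [-1, 0, 0, 0, 0.3],
    [-2, 0, 0, 0, 0.3],
    [0, 0, 0, 0, 0.3],
    [0, 0, 0, 0, 0.3],
  ],
)

```text
time: 5.75
eef_pos: [0.4373, -0.2504, 0.0858]
tcp_rot: [0.706, 0.044, -0.705, 0.045]
contact_force: [0.1, -0.3, -2.6]
opening: 0.606
```

```bash
python3 - <<'E'
from h import *
st(); snap('wrist','w3'); snap('scene','s3'); a=cv2.imread('pics/w3.png'); b=cv2.imread('pics/s3.png')[205:285,185:305]; b=cv2.resize(b,(240*2//2*1,160)) ; o=np.zeros((580,560,3),np.uint8); o[:420]=a; o[420:,:240]=b; cv2.imwrite('pics/w3b.png',o)
E
```

```text
t 5.75 q [-0.722  0.084  2.101 -0.     0.955  0.722] p [ 0.4373 -0.2504  0.0858] op 0.6056131672744971 F [ 0.1 -0.3 -2.6]
[[ 0.001  0.127 -0.992]
 [-0.001 -0.992 -0.127]
 [-1.     0.001 -0.001]]
```

View pics/w3b.png

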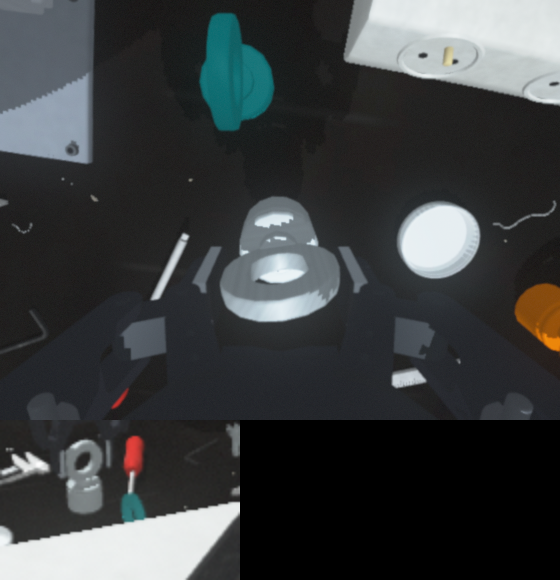

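```bash
python3 - <<'E'
from h import *
W=load('w3'); s,Rm=st(); p=s['eef_pos']+np.array([0,0,.0162])
def pts(c,psi,r,off): 
    th=np.linspace(0,2*np.pi,73); e=np.array([np.cos(psi),np.sin(psi),0]); n=np.array([-e[1],e[0],0])
    return c+off*n+r*(np.cos(th)[:,None]*e+np.sin(th)[:,None]*np.array([0,0,1]))
g=cv2.imread('pics/w3.png'); 
for psi0 in (-83,-75,-91):
  psi=np.radians(psi0)
  o=np.array([proj(W,q) for q in np.vstack([pts(p,psi,.027,.005),pts(p,psi,.027,-.005)])]); h=np.array([proj(W,q) for q in pts(p,psi,.014,.005)])
  print(psi0,'outer',o.min(0),o.max(0),'hole',h.min(0),h.max(0), 'leftmost row',o[o[:,0].argmin()],o[o[:,0].argmax()])
gray=cv2.cvtColor(g,cv2.COLOR_BGR2GRAY)
for r in range(246,326,6): print(r,' '.join(f'{v:3d}' for v in gray[r,200:364:5]))
E
```

```text
t 5.85 q [-0.722  0.085  2.102 -0.     0.956  0.722] p [ 0.4365 -0.2496  0.0845] op 0.6056549490507299 F [-0.5 -0.1 -3.1]
[[-0.001  0.127 -0.992]
 [ 0.001 -0.992 -0.127]
 [-1.    -0.001  0.001]]
-83 outer [217.62049511 242.62257529] [337.7908389  321.55851849] hole [246.94763838 252.73581996] [308.56355943 281.16600049] leftmost row [217.62049511 270.09934095] [337.7908389  270.65571054]
-75 outer [217.08294744 241.73120723] [337.91553677 322.17076756] hole [245.82381891 252.32453637] [306.85988228 281.71895398] leftmost row [217.08294744 277.66847947] [337.91553677 283.20097808]
-91 outer [217.37957508 241.57709052] [338.25752847 322.25709258] hole [248.68816907 252.2666994 ] [309.64957525 281.81256732] leftmost row [217.37957508 282.65553641] [338.25752847 278.221847  ]
246  39  40  52  70  67  45  42  48 143 123 124 124 119 127 129 126 122 115 114 112 113 111 111 127  65  48  47  44  72  73  46  41  42
252  41  39 108 107  56  46  45  46 161 224 118 111 111 115 114 116 127 131 128 119 115 112 111 113 112 110  83  47  74 109 105  42  40
258  46  94 108 102  46  46  46  63 110 112 1
[... 886 characters left out ...]
  46  45  49  46  44
300  44  46  44  45  47 152 161 173 175 164 153 129 141 136 149 159 176 209 221 215 206 199 191 187 181 158  93  48  47  46  47  47  46
306  44  45  47  44  46  69 171 183 181 186 186 197 206 214 226 232 235 232 225 216 210 196 189 190 179  69  47  41  46  44  48  46  44
312  44  44  45  41  44  46  48 165 184 187 196 200 202 218 225 228 233 231 225 219 208 202 157  53  51  48  45  44  45  43  43  43  44
318  42  42  44  43  41  43  46  45  61 126 188 196 206 213 219 225 231 224 190 111  60  52  50  49  47  45  43  44  44  42  43  42  44
324  41  44  44  42  42  42  44  46  45  46  49  48  51  51  52  52  52  51  51  52  50  49  46  48  46  43  45  44  39  44  44  43  44
```

Call:
drive_tool(
  steps=[
    [-1.4, 0, 0, 0, 0.3],
    [-1.4, 0, 0, 0, 0.3],
    [0, -3.1, -0.4, 0, 0.3],
    [0, -3.1, -0.4, 0, 0.3],
    [0, -3.1, -0.4, 0, 0.3],
    [0, -3.1, -0.4, 0, 0.3],
    [0, -3.1, -0.4, 0, 0.3],
    [0, -3.1, -0.4, 6, 0.3],
    [0, 0, 0, 6, 0.3],
    [0, 0, 0, 0, 0.3],
  ],
)

```text
time: 6.85
eef_pos: [0.4378, -0.062, 0.1145]
tcp_rot: [0.707, -0.029, -0.706, -0.028]
contact_force: [-0.3, -0.8, -3.0]
opening: 0.611
```

Call:
drive_tool(
  steps=[
    [0, 0, 0, 0, 0.3],
    [0, 0, 0, 0, 0.3],
  ],
)

```text
time: 7.05
eef_pos: [0.4377, -0.0632, 0.1139]
tcp_rot: [0.707, -0.029, -0.706, -0.029]
contact_force: [-0.1, -0.8, -2.6]
opening: 0.611
```

```bash
python3 - <<'E'
from h import *
st(); snap('wrist','w4'); snap('scene','s4'); a=cv2.imread('pics/w4.png')[120:340,150:450]; b=cv2.imread('pics/s4.png')[200:260,225:345]; o=np.zeros((580,800,3),np.uint8); o[:330,:450]=cv2.resize(a,(450,330),interpolation=cv2.INTER_CUBIC); o[330:330+240,:480]=cv2.resize(b,(480,240),interpolation=cv2.INTER_CUBIC); cv2.imwrite('pics/w4b.png',o[:,:480])
E
```

```text
t 7.05 q [-0.374 -0.105  2.228 -0.     1.018  1.279] p [ 0.4377 -0.0632  0.1139] op 0.611471535276272 F [-0.1 -0.8 -2.6]
[[ 0.001 -0.082 -0.997]
 [-0.    -0.997  0.082]
 [-1.     0.    -0.001]]
```

View pics/w4b.png

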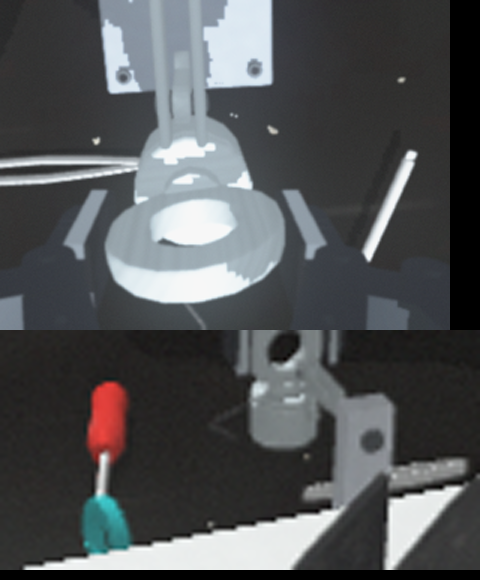

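```bash
python3 - <<'E'
from h import *
W=load('w4'); w=lambda x,y:(150+x/1.5,120+y/1.5)
for n,q in [('tip',(183,142)),('stud up',(179,30)),('hole',(194,222)),('ringL',(106,240)),('ringR',(285,225))]: print(n,np.round(onz(W,*w(*q),.13),4))
S=load('s4')
E
```

```text
tip [ 0.4669 -0.0624  0.13  ]
stud up [ 0.4984 -0.0641  0.13  ]
hole [ 0.4414 -0.0635  0.13  ]
ringL [ 0.4374 -0.0361  0.13  ]
ringR [ 0.4381 -0.0909  0.13  ]
```

Call:
drive_tool(
  steps=[
    [0.2, -0.15, 0, 0, 0.3],
    [0, -0.08, -1.1, 0, 0.3],
    [0, -0.08, -1.1, 0, 0.3],
    [0, -0.08, -1.1, 0, 0.3],
    [0, -0.08, -1.1, 0, 0.3],
    [0, -0.07, -0.9, 0, 0.3],
  ],
)

```text
time: 7.75
eef_pos: [0.4919, -0.0616, 0.1113]
tcp_rot: [0.707, -0.029, -0.706, -0.029]
contact_force: [-0.6, -0.1, -3.0]
opening: 0.608
```

Call:
drive_tool(
  steps=[
    [0, -0.07, -0.9, 0, 0.3],
    [0, -0.07, -0.9, 0, 0.3],
    [0, -0.07, -0.9, 0, 0.3],
    [0, -0.07, -0.9, 0, 0.3],
    [0, 0, 0, 0, 0.3],
    [0, 0, 0, 0, 0.3],
  ],
)

```text
time: 8.35
eef_pos: [0.5266, -0.0617, 0.1113]
tcp_rot: [-0.706, 0.029, 0.707, 0.029]
contact_force: [-0.2, 0.5, -3.6]
opening: 0.61
```

```bash
python3 - <<'E'
from h import *
st(); snap('wrist','w5'); snap('scene','s5'); a=cv2.imread('pics/w5.png')[120:340,150:450]; b=cv2.imread('pics/s5.png')[190:260,260:380]; o=np.zeros((610,480,3),np.uint8); o[:330,:450]=cv2.resize(a,(450,330),interpolation=cv2.INTER_CUBIC); o[330:330+280,:480]=cv2.resize(b,(480,280),interpolation=cv2.INTER_CUBIC); cv2.imwrite('pics/w5b.png',o[:600])
E
```

```text
t 8.35 q [-0.308  0.104  2.025 -0.     1.014  1.345] p [ 0.5266 -0.0617  0.1113] op 0.6104214512556231 F [-0.2  0.5 -3.6]
[[-0.001 -0.082 -0.997]
 [ 0.    -0.997  0.082]
 [-1.    -0.     0.001]]
```

View pics/w5b.png

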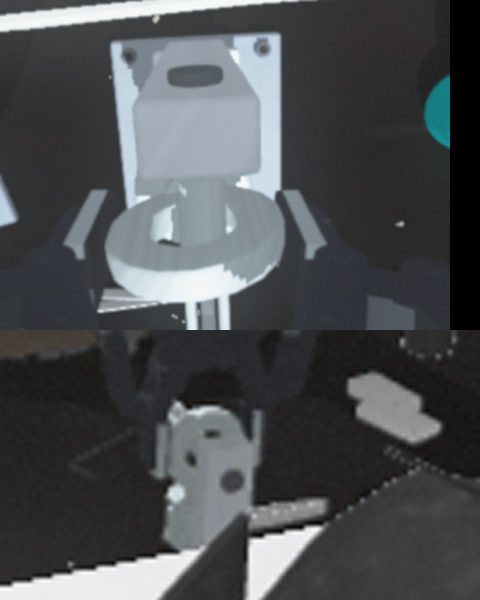

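The wrist view shows the eye threaded on the stud about 49 mm past the pivot. Next I'll lower it onto the stud, release, and lift off.

Call:
drive_tool(
  steps=[
    [0.2, 0, 0, 0, 0.3],
    [0.2, 0, 0, 0, 0.3],
    [0, 0, 0, 0, 0.3],
    [0, 0, 0, 0, 0.65],
    [0, 0, 0, 0, 0.7],
    [0, 0, 0, 0, 0.8],
    [0, 0, 0, 0, 0.9],
    [0, 0, 0, 0, 0.95],
    [0, 0, 0, 0, 0.95],
    [0, 0, 0, 0, 0.95],
  ],
)

```text
time: 9.45
eef_pos: [0.5267, -0.0617, 0.1073]
tcp_rot: [0.707, -0.029, -0.707, -0.029]
contact_force: [-0.5, -0.1, -1.4]
opening: 0.948
```

Call:
drive_tool(
  steps=[
    [-1, 0, 0, 0, 0.95],
    [-2, 0, 0, 0, 0.95],
    [-3, 0, 0, 0, 0.95],
    [-4, 0, 0, 0, 0.95],
    [-4, 0, 0, 0, 1],
    [0, 0, 0, 0, 1],
    [0, 0, 0, 0, 1],
  ],
)

```text
time: 10.15
eef_pos: [0.5274, -0.0619, 0.2495]
tcp_rot: [0.708, -0.029, -0.705, -0.029]
contact_force: [-0.6, 0.5, -1.0]
opening: 0.997
```

```bash
python3 - <<'E'
from h import *
st(); snap('wrist','w6'); snap('scene','s6'); snap('top','t6')
a=cv2.imread('pics/w6.png'); b=cv2.imread('pics/s6.png')[190:260,260:360]; t=cv2.imread('pics/t6.png')[165:255,130:310]
o=np.zeros((600,800,3),np.uint8); o[:345,:460]=cv2.resize(a,(460,345)); o[:230,470:799]=cv2.resize(b,(329,230),interpolation=cv2.INTER_CUBIC); o[350:600,:500]=cv2.resize(t,(500,250),interpolation=cv2.INTER_CUBIC); 
c=a[130:290,180:380]; o[350:590,500:800]=cv2.resize(c,(300,240)); cv2.imwrite('pics/m6.png',o)
E
```

```text
t 10.15 q [-0.308 -0.05   1.912 -0.     1.276  1.345] p [ 0.5274 -0.0619  0.2495] op 0.9974072965127732 F [-0.6  0.5 -1. ]
[[ 0.004 -0.082 -0.997]
 [-0.001 -0.997  0.082]
 [-1.     0.001 -0.004]]
```

View pics/m6.png

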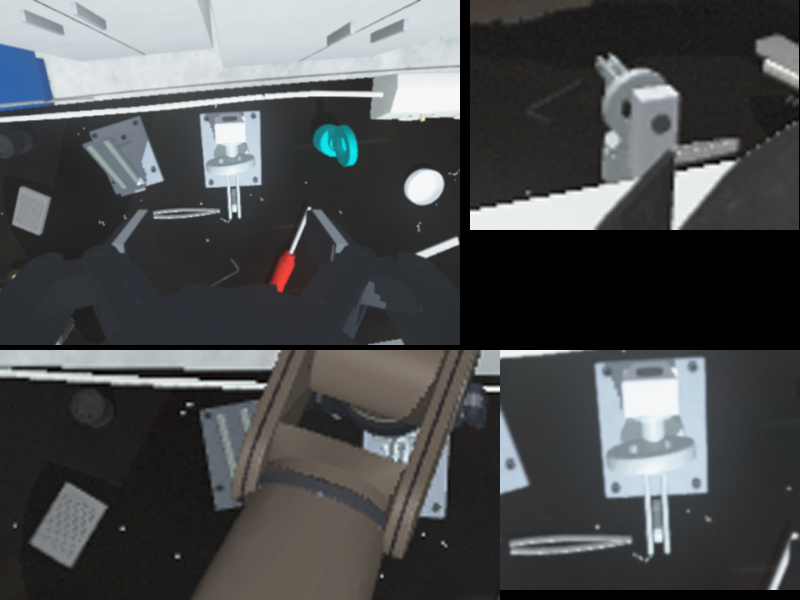

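The wrist crop shows the ring hanging on the stud between the flange and the nose, with a grey block (the tongue) in the slot near (657,535). I'll check the tongue by projection, and find the strips on the rest with image code.

```bash
python3 - <<'E'
from h import *
W=load('w6');T=load('top0');W1=load('w1')
P=np.array([.477,-.063,.13])
for n,q in [('pivot',P),('hang tip',P-[0,0,.033]),('swung tip',P+[.033,0,-.004]),('stud tip',P+[-.011,0,0])]: print(n,proj(W,q).round(1))
g=cv2.cvtColor(cv2.imread('pics/w6.png'),cv2.COLOR_BGR2GRAY); u=int(proj(W,P)[0])
for r in range(200,275,3): print(r,' '.join(f'{v:3d}' for v in g[r,u-14:u+15:2]))
for nm,C,(x0,x1,y0,y1) in [('top0',T,(200,235,178,225)),('w1',W1,(25,140,40,145)),('w6',W,(95,200,140,245))]:
    g=cv2.cvtColor(cv2.imread(f'pics/{nm}.png'),cv2.COLOR_BGR2GRAY)[y0:y1,x0:x1]
    th={'top0':215,'w1':150,'w6':150}[nm]
    n,l,s,c=cv2.connectedComponentsWithStats((g>th).astype(np.uint8))
    print(nm,g.max(),np.percentile(g,[50,90]))
    for i in range(1,n):
        if s[i,4]>25:
            pt=np.argwhere(l==i)[:,::-1].astype(np.float32); b=cv2.minAreaRect(pt+np.float32([x0,y0])); print(s[i,4],[np.round(v,1) for v in b],cv2.boxPoints(b).round(1).tolist())
E
```

```text
pivot [284.9 252.5]
hang tip [284.3 239.1]
swung tip [282.  217.2]
stud tip [285.8 263.4]
200 141 140 142 142 145 145 156 168 177 193 215 221 225 224 225
203 213 214 221 225 228 232 234 235 236 237 234 230 229 227 226
206 226 229 232 234 239 241 242 242 242 240 234 232 229 229 226
209 228 233 238 241 244 246 245 244 242 239 235 230 229 222 217
212 232 235 238 240 244 243 236 233 226 224 219 215 215 216 215
215 214 214 211 221 224 209 215 216 211 223 226 215 216 216 214
218 214 215 215 217 226 212 215 215 208 220 227 213 217 217 218
221 215 215 215 211 228 213 214 214 207 217 227 212 215 215 216
224 215 214 213 206 232 209 216 215 210 218 223 210 215 214 215
227 143 140 129 152 234 155 122 105 101 205 216  92  74  70  66
230  61  60  61 132 233 140 119 131 120 194 220  93  62  61  59
233  58  59  59 126 227 153 137 148 134 172 224 103  60  58  58
236  57  59  56 114 222 182 142 153 136 156 232 124  58  59  59
239  57  58  59  92 215 200 115 139 128 139 232 129  58  58  59
242  58  56  57  75 214 214 116 140 131 136 232 132  57  55  56
245  56  55  57  70 211 216 114 136 132 135 228 13
[... 1501 characters left out ...]
.10000610351562], [169.0, 227.8000030517578]]
713 [array([182.5, 197.8]), array([51.9, 20.7]), np.float64(77.2)] [[166.60000610351562, 174.8000030517578], [186.8000030517578, 170.1999969482422], [198.3000030517578, 220.8000030517578], [178.10000610351562, 225.39999389648438]]
317 [array([129.8, 203.2]), array([66.5,  5.2]), np.float64(48.9)] [[106.0, 179.89999389648438], [109.9000015258789, 176.5], [153.60000610351562, 226.60000610351562], [149.6999969482422, 230.0]]
32 [array([170., 231.]), array([ 2.4, 12.6]), np.float64(76.0)] [[163.60000610351562, 231.39999389648438], [175.8000030517578, 228.3000030517578], [176.39999389648438, 230.60000610351562], [164.1999969482422, 233.6999969482422]]
```

```bash
python3 - <<'E'
from h import *
W=load('w6');W1=load('w1');W4=load('w4')
P=np.array([.477,-.063,.13])
for nm in ['w1','w4']:
  C=load(nm); print(nm,np.round(C['eye'],3))
  for n,q in [('pivot',P),('hang tip',P-[0,0,.033]),('swung tip',P+[.033,0,-.004]),('stud tip',P+[-.011,0,0])]: print(n,proj(C,q).round(1))
  g=cv2.cvtColor(cv2.imread(f'pics/{nm}.png'),cv2.COLOR_BGR2GRAY); a=proj(C,P)
  for r in range(int(a[1])-42,int(a[1])+14,3):
     u=int(proj(C,P)[0]+ (0 if nm=='w1' else (a[1]-r)*0)); print(r,' '.join(f'{v:3d}' for v in g[r,u-14:u+15:2]))
# rest strips
T=load('top0')
cu=lambda C,*uv:[onz(C,*q,z) for *q,z in uv]
# shared strip midpoints top0 vs w6
for a,b in [((220.5,200.1),(151.2,197.7)),((212.,201.5),(129.8,203.2)),((217.3,186.1),(129.8,170.5)),((223.5,214.1),(172.6,225)),((208.5,187.8),(108,178.2)),((215.4,215.2),(151.6,228.3))]:
    print('strip',tri((T,*a),(W,*b)).round(4))
E
```

```text
w1 [ 0.517 -0.141  0.414]
pivot [190.2 152.9]
hang tip [199.2 149.2]
swung tip [192.8 115.7]
stud tip [189.8 164.8]
110  52  51  51  59 158 212 150 150 183 187 207 204 145 169 186
113  50  54  53  67 175 207 147 155 183 190 217 193 144 177 189
116  51  52  53  73 190 204 142 161 185 185 213 189 143 180 188
119  51  51  54  87 216 196 139 163 184 187 213 183 143 183 188
122  51  50  52  80 204 193 139 168 187 184 212 176 147 185 188
125  52  53  49  87 205 187 138 174 187 193 212 168 152 186 188
128  52  50  53  95 206 181 138 174 186 202 212 156 159 185 187
131  49  52  53 116 206 173 140 179 185 203 214 149 163 190 189
134  49  51  52 129 210 165 144 180 184 197 212 144 168 188 189
137  49  50  53 162 215 155 146 182 183 197 206 142 152 184 186
140  50  51  55 155 216 150 150 182 185 205 197 139 127 172 187
143  50  51  54 156 213 144 119 123 153 205 187 136 124 171 187
146  52  48  57 162 210 142 136 134 147 218 180 133 130 178 187
149  48  48  62 170 202 165 203 201 164 215 174 126 146 185 187
152  47  50  73 187 198 194 224 219 164 215 166 117 180 186 187
155  48  49  77 196 189 
[... 1037 characters left out ...]
57 171 172 163
182 172 170 158 118 165 177 176 176 176 169 128 151 171 173 165
185 171 171 157 119 172 183 180 178 178 173 120 145 170 173 167
188 173 171 160 118 167 183 183 182 180 176 128 144 169 173 169
191 171 172 163 120 162 178 180 178 177 174 130 135 169 173 170
194 170 172 165 124 154 172 174 174 175 174 131 125 170 174 170
197 171 173 166 146 130 170 170 170 170 169 155 152 169 173 171
200 170 173 167 155 157 166 166 167 169 168 160 161 167 173 173
203 169 172 169 157 159 160 162 162 162 163 163 162 167 172 173
strip [0.5197 0.0916 0.0402]
strip [0.5154 0.1157 0.0441]
strip [0.5562 0.0993 0.0615]
strip [0.4802 0.081  0.0249]
strip [0.5504 0.1232 0.0652]
strip [0.4774 0.1059 0.0261]
```

```bash
python3 - <<'E'
from h import *
W=load('w6');T=load('top0')
def hit(C,uv,o,yaw):
    x=np.array([np.cos(yaw)*np.cos(np.pi/6),np.sin(yaw)*np.cos(np.pi/6),.5]); y=np.array([-np.sin(yaw),np.cos(yaw),0]); n=np.cross(x,y)
    e,w=ray(C,*uv); p=e+w*((o-e)@n)/(w@n); return np.r_[(p-o)@x,(p-o)@y]*1000
D={'T':(T,[(217.3,186.1),(223.5,214.1),(208.5,187.8),(215.4,215.2)]),'W':(W,[(129.8,170.5),(172.6,225),(108,178.2),(151.6,228.3)])}
for ox in (.470,.476,.482):
  for yaw in (.15,.18,.21):
    o=np.array([ox,.093,.026]); print(ox,yaw,{k:[hit(c,q,o,yaw).round(1).tolist() for q in L] for k,(c,L) in D.items()})
E
```

```text
0.47 0.15 {'T': [[97.5, -8.1], [11.8, -11.1], [95.8, 16.8], [11.6, 12.2]], 'W': [[99.7, -14.4], [8.3, -19.2], [97.0, 12.0], [10.9, 7.4]]}
0.47 0.18 {'T': [[97.2, -10.6], [11.4, -11.3], [96.3, 14.2], [11.9, 11.9]], 'W': [[99.1, -16.9], [7.5, -19.3], [97.4, 9.3], [11.2, 7.0]]}
0.47 0.21 {'T': [[96.8, -13.1], [11.1, -11.6], [96.7, 11.7], [12.3, 11.5]], 'W': [[98.5, -19.3], [6.7, -19.3], [97.7, 6.7], [11.4, 6.7]]}
0.476 0.15 {'T': [[91.3, -6.8], [5.4, -9.8], [89.6, 18.1], [5.1, 13.6]], 'W': [[92.6, -11.7], [0.3, -16.6], [90.0, 15.0], [2.8, 10.4]]}
0.476 0.18 {'T': [[91.0, -9.1], [5.0, -9.9], [90.2, 15.8], [5.6, 13.4]], 'W': [[92.2, -14.0], [-0.4, -16.4], [90.5, 12.5], [3.3, 10.2]]}
0.476 0.21 {'T': [[90.7, -11.5], [4.7, -10.0], [90.6, 13.4], [6.0, 13.2]], 'W': [[91.6, -16.3], [-1.1, -16.3], [90.8, 10.0], [3.7, 10.0]]}
0.482 0.15 {'T': [[85.1, -5.5], [-1.1, -8.4], [83.4, 19.5], [-1.3, 14.9]], 'W': [[85.6, -9.0], [-7.8, -13.9], [82.9, 18.0], [-5.2, 13.3]]}
0.482 0.18 {'T': [[84.9, -7.7], [-1.3, -8.4], [84.0, 17.3], [-0.8, 14.9]], 'W': [[85.2, -11.1], [-8.4, -13.6], [83.5, 15.6], [-4.6, 13.3]]}
0.482 0.21 {'T': [[84.6, -9.8], [-1.6, -8.3], [84.5, 15.1], [-0.3, 14.9]], 'W': [[84.8, -13.2], [-8.9, -13.2], [84.0, 13.3], [-4.1, 13.3]]}
```

Call:
drive_tool(
  steps=[
    [0, -4, 0.33, 0, 1],
    [0, -4, 0.33, 0, 1],
    [0, -4, 0.33, 0, 1],
    [0, -4, 0.33, 0, 1],
    [0, 0, 0, 0, 1],
    [0, 0, 0, 0, 1],
    [0, 0, 0, 0, 1],
  ],
)

```text
time: 11.0
eef_pos: [0.5263, 0.0981, 0.2463]
tcp_rot: [-0.706, 0.03, 0.707, 0.029]
contact_force: [1.2, 0.4, -0.4]
opening: 1.003
```

```bash
python3 - <<'E'
from h import *
st(); snap('wrist','w7'); W=load('w7'); T=load('top0')
o=np.array([.476,.094,.026]); yaw=.195
x=np.array([np.cos(yaw)*np.cos(np.pi/6),np.sin(yaw)*np.cos(np.pi/6),.5]); y=np.array([-np.sin(yaw),np.cos(yaw),0])
# rectify the slope plane: 4 px per mm, s -10..105, lat -35..35
s_=np.arange(-15,105,1); l_=np.arange(-34,35,2)
def rect(C,nm):
    m=np.array([[proj(C,o+x*s/1000+y*l/1000) for l in l_] for s in s_],np.float32)
    g=cv2.cvtColor(cv2.imread(f'pics/{nm}.png'),cv2.COLOR_BGR2GRAY); return cv2.remap(g,m[...,0],m[...,1],cv2.INTER_LINEAR)
for C,nm in ((W,'w7'),(T,'top0')):
    r=rect(C,nm); print(nm,'lat',l_[0],l_[-1])
    for i in range(0,120,6): print(f'{s_[i]:4d}',' '.join(f'{v:3d}' for v in r[i]))
E
```

```text
t 11.0 q [-0.005 -0.034  1.902 -0.     1.275  1.649] p [0.5263 0.0981 0.2463] op 1.002679449740606 F [ 1.2  0.4 -0.4]
[[-0.002 -0.083 -0.997]
 [-0.    -0.997  0.083]
 [-1.     0.001  0.002]]
w7 lat -34 34
 -15  64  65  64  62  64  67  88 104 111 109 109 111 112 116 109 111 112 114 114 116 122 118 122 119 124 123 104  67  60  60  60  60  58  58  59
  -9  64  65  65  66  66  73 130 165 161 165 160 163 161 161 162 151 156 156 160 158 156 157 154 156 153 151 122  70  62  61  60  60  60  58  59
  -3 129 133 120 121 121 121 121 126 127 126 128 128 129 128 128 129 127 128 130 129 129 128 129 129 129 128 142 143 149 143 139 144 140 146 143
   3 221 221 220 220 219 216 199 200 220 232 236 238 209 201 201 200 202 201 201 202 219 231 242 237 209 198 210 216 217 216 217 216 216 217 209
   9 219 220 221 221 220 218 210 211 227 246 246 243 221 214 213 212 212 212 212 209 225 246 246 244 220 210 211 216 215 216 216 215 216 216 198
  15 220 220 220 221 220 218 204 210 232 247 246 242 216 215 214 213 214 213 213 213 231 246 246 247 227 211 214 216 216 216 216 216 216 216 189
  21 182 207 218 217 217 
[... 4220 characters left out ...]
 103 111 145 190 198 222 241 239 211 191 186 187 187 186 187 189 200 221 236 241 232 185 165 158 170 170 172 172 159  94
  81 170 169 169 169 165 134 102 112 160 202 228 238 239 229 192 184 185 187 186 186 186 197 220 241 237 219 197 187 174 170 170 170 161 127  56
  87 169 171 172 169 155 109 112 140 195 189 213 241 238 209 185 184 183 184 185 185 187 197 218 236 240 233 190 162 144 140 144 155 161 137  80
  93 161 171 170 167 127 104 105 117 152 185 191 193 192 190 188 183 182 184 184 185 188 187 183 177 181 185 183 178 134  99  85 114 139 122  37
  99  75  66  66  64  57  65  67  66  58  56  51  43  48  53  54  52  55  54  52  46  50  57  61  67  65  53  54  63  79  96  82  62  53  38  30
```

Call:
drive_tool(
  steps=[
    [0, -3.6, 2.05, 0, 1],
    [0, -3.6, 2.05, 0, 1],
    [0, -3.6, 2.05, 0, 1],
    [0, -3.6, 2.05, 0, 1],
    [0, -3.6, 2.05, 0, 1],
    [0, 0, 0, 7.7, 1],
    [0, 0, 0, 7.7, 1],
    [0, 0, 0, 7.7, 1],
    [0, 0, 0, 0, 1],
    [0, 0, 0, 0, 1],
  ],
)

```text
time: 12.05
eef_pos: [0.4397, 0.2858, 0.2472]
tcp_rot: [-0.686, 0.17, 0.687, 0.17]
contact_force: [-0.2, -0.5, -0.3]
opening: 1.0
```

```bash
python3 - <<'E'
from h import *
s,Rm=st(); snap('wrist','w8'); C=load('w8')
g=cv2.cvtColor(cv2.imread('pics/w8.png'),cv2.COLOR_BGR2GRAY); e=proj(C,[.439,.2865,.008]); print(e)
x0,y0=(e-65).astype(int).clip(0); r=g[y0:y0+130,x0:x0+130]
m=cv2.morphologyEx((r>100).astype(np.uint8),cv2.MORPH_CLOSE,np.ones((5,5)))
n,l,st_,c=cv2.connectedComponentsWithStats(m); i=l[65,65]; print(st_[i])
cs,_=cv2.findContours((l==i).astype(np.uint8),cv2.RETR_EXTERNAL,cv2.CHAIN_APPROX_NONE); k=max(cs,key=cv2.contourArea).reshape(-1,2)+[x0,y0]
w=np.array([onz(C,*q,.008)[:2] for q in k],np.float32)*1000; b=cv2.minAreaRect(w); print(b, cv2.boxPoints(b).round(1).tolist())
q=np.array(b[0])/1000-s['eef_pos'][:2]; print('dy,dz tool cm',(Rm[:2,1]@q*100).round(2),(Rm[:2,2]@q*100).round(2))
E
```

```text
t 12.05 q [ 0.383 -0.061  1.927 -0.     1.276  2.438] p [0.4397 0.2858 0.2472] op 1.0004904267787325 F [-0.2 -0.5 -0.3]
[[-0.    -0.466 -0.885]
 [-0.    -0.885  0.466]
 [-1.     0.     0.   ]]
[279.09512405 175.68101568]
[  44   34   42   61 2506]
((440.4703063964844, 286.8337097167969), (51.24315643310547, 76.32982635498047), 61.64445877075195) [[394.70001220703125, 282.3999938964844], [461.8999938964844, 246.1999969482422], [486.20001220703125, 291.29998779296875], [419.1000061035156, 327.5]]
dy,dz tool cm -0.13 -0.01
```

Call:
drive_tool(
  steps=[
    [4, -0.1, 0, 0.6, 0.75],
    [4, 0, 0, 0, 0.72],
    [4, 0, 0, 0, 0.72],
    [4, 0, 0, 0, 0.72],
    [4, 0, 0, 0, 0.72],
    [3, 0, 0, 0, 0.72],
    [0.5, 0, 0, 0, 0.72],
    [0, 0, 0, 0, 0.72],
  ],
)

```text
time: 12.9
eef_pos: [0.4395, 0.2871, 0.0117]
tcp_rot: [-0.685, 0.174, 0.686, 0.173]
contact_force: [-0.2, 0.5, 0.2]
opening: 0.719
```

Call:
drive_tool(
  steps=[
    [0.2, 0, 0, 0, 0.68],
    [0.2, 0, 0, 0, 0.68],
    [0.1, 0, 0, 0, 0.68],
    [0, 0, 0, 0, 0.68],
    [0, 0, 0, 0, 0.68],
  ],
  force=30,
)

```text
time: 13.4
eef_pos: [0.4401, 0.2877, 0.0078]
tcp_rot: [0.686, -0.173, -0.685, -0.174]
contact_force: [0.3, -0.1, 0.6]
opening: 0.68
```

Call:
drive_tool(
  steps=[
    [0.2, 0, 0, 0, 0.66],
    [0.2, 0, 0, 0, 0.66],
    [0.1, 0, 0, 0, 0.66],
    [0.1, 0, 0, 0, 0.66],
    [0, 0, 0, 0, 0.66],
  ],
)

```text
time: 13.9
eef_pos: [0.4396, 0.2874, 0.001]
tcp_rot: [-0.685, 0.174, 0.686, 0.173]
contact_force: [0.1, -1.1, 0.1]
opening: 0.664
```

Call:
drive_tool(
  steps=[
    [0.1, 0, 0, 0, 0.66],
    [0.1, 0, 0, 0, 0.66],
    [0, 0, 0, 0, 0.66],
  ],
)

```text
time: 14.2
eef_pos: [0.4397, 0.2875, -0.0008]
tcp_rot: [-0.685, 0.174, 0.686, 0.174]
contact_force: [-0.2, 0.2, -0.9]
opening: 0.658
```

Call:
drive_tool(
  steps=[
    [0.1, 0, 0, 0, 0.66],
    [0, 0, 0, 0, 0.66],
    [0.1, 0, 0, 0, 0.66],
    [0, 0, 0, 0, 0.66],
  ],
)

```text
time: 14.6
eef_pos: [0.4397, 0.2875, -0.0028]
tcp_rot: [-0.685, 0.174, 0.686, 0.174]
contact_force: [-0.0, -0.5, -0.5]
opening: 0.661
```

Call:
drive_tool(
  steps=[
    [0.1, 0, 0, 0, 0.66],
    [0, 0, 0, 0, 0.66],
    [0, 0, 0, 0, 0.66],
  ],
)

```text
time: 14.9
eef_pos: [0.4398, 0.2875, -0.0037]
tcp_rot: [-0.685, 0.174, 0.686, 0.174]
contact_force: [0.2, 0.1, -0.4]
opening: 0.664
```

Call:
drive_tool(
  steps=[
    [-0.1, 0, 0, 0, 0.6],
    [0, 0, 0, 0, 0.5],
    [0, 0, 0, 0, 0.4],
    [0, 0, 0, 0, 0.4],
    [0, 0, 0, 0, 0.4],
    [0, 0, 0, 0, 0.4],
    [0, 0, 0, 0, 0.4],
  ],
  force=30,
)

```text
time: 15.6
eef_pos: [0.4402, 0.2877, -0.0022]
tcp_rot: [0.686, -0.173, -0.685, -0.174]
contact_force: [-0.8, -0.5, 4.6]
opening: 0.578
```

Call:
drive_tool(
  steps=[
    [-1, 0, 0, 0, 0.4],
    [-1, 0, 0, 0, 0.4],
    [-1, 0, 0, 0, 0.4],
    [0, 0, 0, 0, 0.4],
    [0, 0, 0, 0, 0.4],
  ],
)

```text
time: 16.1
eef_pos: [0.44, 0.2876, 0.0277]
tcp_rot: [0.686, -0.173, -0.685, -0.174]
contact_force: [-0.7, 0.4, -1.6]
opening: 0.571
```

Call:
drive_tool(
  steps=[
    [-3.5, 0, 0, 0, 0.4],
    [-3.5, 0, 0, 0, 0.4],
    [-3.5, 0, 0, 0, 0.4],
    [0, 2.57, -3.07, 0, 0.4],
    [0, 2.57, -3.07, 0, 0.4],
    [0, 2.57, -3.07, 0, 0.4],
    [0, 2.57, -3.07, 0, 0.4],
    [0, 2.57, -3.07, 0, 0.4],
    [0, 0, 0, -7.9, 0.4],
    [0, 0, 0, -7.9, 0.4],
  ],
)

```text
time: 17.1
eef_pos: [0.5136, 0.1, 0.1316]
tcp_rot: [-0.702, 0.077, 0.703, 0.077]
contact_force: [0.1, 0.8, -1.4]
opening: 0.571
```

Call:
drive_tool(
  steps=[
    [0, 0, 0, -7.9, 0.4],
    [0, 0, 0, -7.9, 0.4],
    [0, 0, 0, -7.9, 0.4],
    [0, 0, 0, 0, 0.4],
    [0, 0, 0, 0, 0.4],
  ],
)

```text
time: 17.6
eef_pos: [0.5133, 0.1014, 0.1318]
tcp_rot: [-0.704, -0.067, 0.704, -0.067]
contact_force: [0.4, 0.4, -0.8]
opening: 0.571
```

```bash
python3 - <<'E'
from h import *
s,Rm=st(); snap('wrist','w9'); C=load('w9'); print('yaw',np.degrees(np.arctan2(Rm[1,1],Rm[0,1])))
g=cv2.cvtColor(cv2.imread('pics/w9.png'),cv2.COLOR_BGR2GRAY); p=s['eef_pos']+np.array([0,0,.0105])
u=Rm[:,1]; v=-Rm[:,2]
print('pred corners',[proj(C,p+u*a+v*b).round(0).tolist() for a,b in ((-.025,-.0375),(.025,-.0375),(.025,.0375),(-.025,.0375))])
l_=np.arange(-34,35,2); s_=np.arange(-45,46,5)
m=np.array([[proj(C,p+v*a/1000+u*b/1000) for b in l_] for a in s_],np.float32)
r=cv2.remap(g,m[...,0],m[...,1],cv2.INTER_LINEAR)
for a,row in zip(s_,r): print(f'{a:4d}',' '.join(f'{v:3d}' for v in row))
E
```

```text
t 17.6 q [ 1.000e-03  6.000e-02  2.029e+00 -0.000e+00  1.054e+00  1.381e+00] p [0.5133 0.1014 0.1318] op 0.5714277314729572 F [ 0.4  0.4 -0.8]
[[-0.001  0.189 -0.982]
 [-0.    -0.982 -0.189]
 [-1.    -0.     0.001]]
yaw -79.08998167307966
pred corners [[230.0, 336.0], [328.0, 336.0], [336.0, 193.0], [223.0, 193.0]]
 -45  51  51  50  53  53  53  53  53  54  55  56  56  58  58  55  57  57  58  59  59  60  62  63  64  64  65  64  63  63  61  61  61  57  59  58
 -40  52  52  50  48  50  51  51  53  54  54  56  57  57  58  60  60  61  62  63  63  63  64  64  65  64  64  63  62  62  61  60  57  57  62  60
 -35  52  52  49  50  57 147 148 152 151 152 154 154 154 153 164 238 240 241 240 241 241 239 238 238 240 241 241 239 239 227  64  61  59  65  63
 -30  52  54  46  46  56 151 152 150 152 153 149 150 152 152 153 230 237 238 238 238 238 237 237 238 238 238 239 239 239 233  66  65  65  70  65
 -25  52  53  50  45  51 149 150 149 126 150 132 151 150 150 157 141 170 214 239 228 239 235 235 237 220 237 213 237 238 231  70  68  68  68  65
 -20  53  54  52  52  49 149 149 149 123 153 141 152 151 1
[... 1271 characters left out ...]
 146 151 151 124 149 146 153 155 147 153 131 156 136 156 154 159 195 221 210 129 153 131 154 151 152  58  57  56  54  53
  30  36  38  38  39  40 151 155 153 149 150 149 148 149 150 152 152 149 150 151 152 154 157 154 155 153 151 154 155 156 157  59  53  53  53  50
  35  34  38  36  40  40 147 153 155 156 154 153 153 153 155 155 153 151 154 155 155 158 158 157 157 156 157 158 156 157 155  56  55  51  51  51
  40  33  34  35  39  37  43  95 101 128 128 128 128 123 148 152 134 123 124 126 125 129 156 156 124 185 189 189 191  93  62  54  52  50  50  50
  45  34  34  35  37  38  38  41  64 120 120 121 120 115 164 163 126 118 118 118 117 123 165 164 117 195 207 206 204  79  54  53  52  50  49  48
```

```bash
python3 - <<'E'
from h import *
C=load('w9'); o=np.array([.4775,.094,.026]); yaw=.195
x=np.array([np.cos(yaw)*np.cos(np.pi/6),np.sin(yaw)*np.cos(np.pi/6),.5]); y=np.array([-np.sin(yaw),np.cos(yaw),0])
g=cv2.cvtColor(cv2.imread('pics/w9.png'),cv2.COLOR_BGR2GRAY)
l_=np.arange(-26,27,1.5); print(l_.tolist())
for s in range(74,100,3):
    m=np.array([proj(C,o+x*s/1000+y*l/1000) for l in l_],np.float32)[None]; print(s,m[0,0].round(0),' '.join(f'{v:3d}' for v in cv2.remap(g,m[...,0],m[...,1],cv2.INTER_LINEAR)[0]))
p=np.array([.5133,.1014]); d=p-o[:2]; print('tcp along, lateral mm',(d@[np.cos(yaw),np.sin(yaw)]*1000).round(1),(d@[-np.sin(yaw),np.cos(yaw)]*1000).round(1))
E
```

```text
[-26.0, -24.5, -23.0, -21.5, -20.0, -18.5, -17.0, -15.5, -14.0, -12.5, -11.0, -9.5, -8.0, -6.5, -5.0, -3.5, -2.0, -0.5, 1.0, 2.5, 4.0, 5.5, 7.0, 8.5, 10.0, 11.5, 13.0, 14.5, 16.0, 17.5, 19.0, 20.5, 22.0, 23.5, 25.0, 26.5]
74 [317. 180.] 206 207 206 177 119 118 147 163 164 164 160 125 118 118 119 118 118 118 118 118 117 117 139 163 163 163 160 125 116 116 120 120 120 119 119 121
77 [318. 176.] 206 207 206 172 118 117 141 164 163 165 162 125 118 117 117 117 117 118 118 119 117 118 139 163 163 163 163 126 116 115 119 120 120 121 120 120
80 [318. 173.] 205 204 204 171 121 119 141 164 163 164 164 127 117 116 118 117 118 117 117 119 118 116 139 163 163 163 161 125 115 116 120 122 121 122 121 121
83 [318. 169.] 205 206 206 180 120 119 142 163 165 164 161 125 116 117 117 117 117 117 117 117 116 116 141 163 163 163 160 127 117 115 121 120 122 122 122 122
86 [319. 166.] 207 206 207 179 120 117 145 164 165 163 161 125 117 117 117 116 117 117 118 118 118 117 139 163 163 162 161 128 117 116 120 122 121 122 121 121
89 [319. 162.] 205 206 206 178 119 116 133 157 158 158 153 123 116 116 117 116 117 116 116 118 117 118 129 150 149 149 147 121 116 115 121 121 122 121 122 121
92 [320. 159.] 205 207 207 183 120 116 116 116 115 117 118 117 117 119 118 118 117 117 115 115 117 117 117 118 117 116 117 116 116 116 121 123 121 121 123 121
95 [320. 155.] 207 207 207 196 126 120 120 119 118 117 118 120 118 120 119 119 118 118 119 117 116 116 115 117 117 118 118 118 117 117 121 121 122 122 122 123
98 [320. 151.] 207 205 205 204 201 201 200 145 122 122 120 109 107 119 122 122 123 122 123 123 122 111 111 119 123 122 123 123 123 123 123 122 122 122 121 122
tcp along, lateral mm 36.6 0.3
```

Call:
drive_tool(
  steps=[
    [1.2, 0.12, 0, -0.3, 0.4],
    [1.2, 0, 0, 0, 0.4],
    [1.2, 0, 0, 0, 0.4],
    [1.2, 0, 0, 0, 0.4],
    [1.2, 0, 0, 0, 0.4],
    [0, 0, 0, 0, 0.4],
  ],
  force=20,
)

```text
time: 18.25
eef_pos: [0.512, 0.1002, 0.0696]
tcp_rot: [-0.702, -0.07, 0.705, -0.07]
contact_force: [-1.0, 0.9, -2.1]
opening: 0.574
```

Call:
drive_tool(
  steps=[
    [0.2, 0, 0, 0, 0.4],
    [0.2, 0, 0, 0, 0.4],
    [0.2, 0, 0, 0, 0.4],
    [0.2, 0, 0, 0, 0.4],
    [0, 0, 0, 0, 0.4],
  ],
)

```text
time: 18.75
eef_pos: [0.5144, 0.1001, 0.0657]
tcp_rot: [0.704, 0.07, -0.703, 0.07]
contact_force: [-3.5, -2.3, 5.1]
opening: 0.573
```

Call:
drive_tool(
  steps=[
    [0.2, 0, 0, 0, 0.4],
    [0.2, 0, 0, 0, 0.4],
    [0.2, 0, 0, 0, 0.4],
    [0, 0, 0, 0, 0.4],
  ],
)

```text
time: 19.15
eef_pos: [0.5142, 0.1, 0.0596]
tcp_rot: [0.704, 0.07, -0.704, 0.07]
contact_force: [-3.5, -0.8, 4.9]
opening: 0.572
```

Call:
drive_tool(
  steps=[
    [0.2, 0, 0, 0, 0.4],
    [0.2, 0, 0, 0, 0.4],
    [0.2, 0, 0, 0, 0.4],
    [0.2, 0, 0, 0, 0.4],
    [0, 0, 0, 0, 0.4],
  ],
)

```text
time: 19.65
eef_pos: [0.5147, 0.1001, 0.0518]
tcp_rot: [0.704, 0.07, -0.703, 0.07]
contact_force: [-3.0, 0.2, 4.7]
opening: 0.57
```

Call:
drive_tool(
  steps=[
    [0.2, 0, 0, 0, 0.4],
    [0.1, 0, 0, 0, 0.4],
    [0.1, 0, 0, 0, 0.4],
    [0, 0, 0, 0, 0.4],
  ],
)

```text
time: 20.05
eef_pos: [0.5153, 0.1002, 0.0482]
tcp_rot: [0.705, 0.07, -0.703, 0.07]
contact_force: [-1.0, -0.3, 4.8]
opening: 0.575
```

Call:
drive_tool(
  steps=[
    [0.1, 0, 0, 0, 0.4],
    [0.1, 0, 0, 0, 0.4],
    [0.1, 0, 0, 0, 0.4],
    [0, 0, 0, 0, 0.4],
  ],
)

```text
time: 20.45
eef_pos: [0.5156, 0.1003, 0.0469]
tcp_rot: [0.704, 0.07, -0.703, 0.07]
contact_force: [-7.6, -1.2, 15.4]
opening: 0.571
```

The force is now normal to the slope, so the plate lies flat. I'll relieve it and release.

Call:
drive_tool(
  steps=[
    [-0.2, 0, 0, 0, 0.4],
    [0, 0, 0, 0, 0.56],
    [0, 0, 0, 0, 0.6],
    [0, 0, 0, 0, 0.65],
    [0, 0, 0, 0, 0.7],
    [0, 0, 0, 0, 0.75],
    [0, 0, 0, 0, 0.75],
    [0, 0, 0, 0, 0.75],
    [0, 0, 0, 0, 0.75],
    [0, 0, 0, 0, 0.75],
  ],
)

```text
time: 21.45
eef_pos: [0.5139, 0.1003, 0.0453]
tcp_rot: [-0.704, -0.07, 0.704, -0.07]
contact_force: [0.2, -0.7, 0.2]
opening: 0.752
```

Call:
drive_tool(
  steps=[
    [-1, 0, 0, 0, 0.8],
    [-2, 0, 0, 0, 0.8],
    [-4, 0, 0, 0, 0.9],
    [-4, 0, 0, 0, 1],
    [-4, 0, 0, 0, 1],
    [-3, 0, 0, 0, 1],
    [0, 0, 0, 0, 1],
    [0, 0, 0, 0, 1],
  ],
)

```text
time: 22.25
eef_pos: [0.5142, 0.1003, 0.2267]
tcp_rot: [0.705, 0.07, -0.703, 0.07]
contact_force: [-0.2, -0.2, -1.0]
opening: 0.999
```

```bash
python3 - <<'E'
from h import *
st(); snap('wrist','w10'); C=load('w10'); snap('scene','s10')
a=cv2.imread('pics/w10.png'); s=cv2.imread('pics/s10.png')[185:255,260:380]
cu=proj(C,[.515,.10,.05]).astype(int); x0,y0=np.clip(cu-[75,75],0,None); print(x0,y0)
cr=cv2.resize(a[y0:y0+150,x0:x0+150],(600,600),interpolation=cv2.INTER_CUBIC)
o=np.zeros((600,800,3),np.uint8); o[:,:600]=cr; o[:150,600:]=cv2.resize(a,(200,150)); o[160:277,600:]=cv2.resize(s,(200,117)); 
u=proj(C,[.49,-.063,.13]).astype(int); print(u); z=a[max(u[1]-60,0):u[1]+40,max(u[0]-50,0):u[0]+50]; o[290:490,600:600+2*z.shape[1]]=cv2.resize(z,None,fx=2,fy=2)[:200,:200] if z.shape[0]==100 else 0
cv2.imwrite('pics/f10.png',o)
E
```

```text
t 22.25 q [-1.000e-03 -4.700e-02  1.951e+00 -0.000e+00  1.235e+00  1.371e+00] p [0.5142 0.1003 0.2267] op 0.9994752180005595 F [-0.2 -0.2 -1. ]
[[ 0.003  0.197 -0.98 ]
 [-0.    -0.98  -0.197]
 [-1.     0.001 -0.003]]
204 110
[457 268]
```

View pics/f10.png

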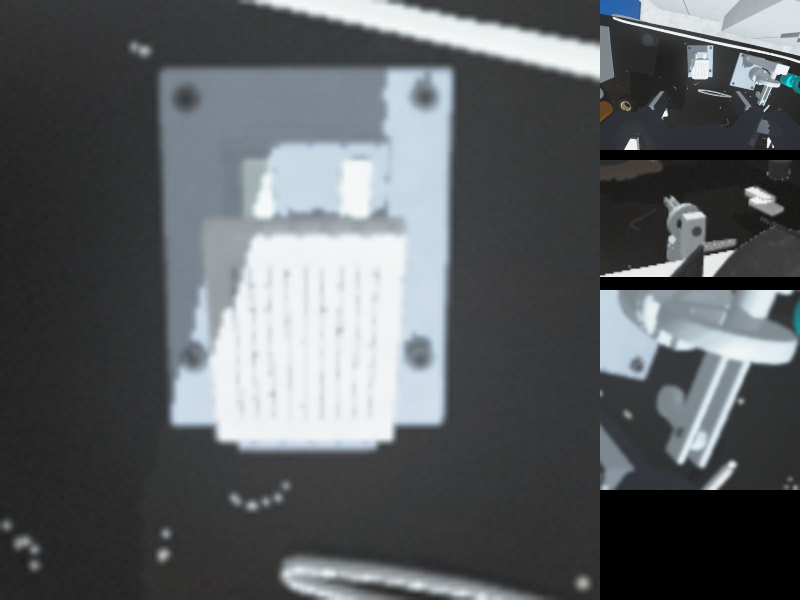

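The wrist crop shows the plate on the rest, face up. Its lower edge runs from (218,440) to (393,440), with the lip just below it at (237–378,448), so the two centres agree within about 1 mm. In the inset, the tongue hangs below the stud nose at (670,400), in front of the ring. I'm handing it in.

```bash
python3 -c "
from h import *
st(); print(sign_off())"
```

```text
t 22.35 q [-1.000e-03 -4.500e-02  1.954e+00 -0.000e+00  1.235e+00  1.371e+00] p [0.5129 0.1003 0.224 ] op 0.9987723577476554 F [ 0.4  0.6 -0. ]
[[-0.002  0.197 -0.98 ]
 [-0.    -0.98  -0.197]
 [-1.    -0.     0.002]]
the job is handed in; nothing more can be done
None
```

The set is put away and the job was handed in at about 22.4 s of the 64 s allowed. The robot was clear of everything, with the gripper about 0.22 m above the bench.

- **Reference mass:** I hung it by its eye on the keeper stud about 49 mm past the pivot, then released it. The last picture shows the ring behind the nose and the tongue hanging down in front of it, so it is locked on.
- **Dot plate:** I set it on the sloped rest face up, with its 75 mm side up the slope. I pressed it down until it lay flat, then let it slide down to the lip. In the last picture it looks square, sits against the lip and is centred within about 1 mm.
- **Disagreement:** The top and wrist cameras differed by about 2 to 3 mm on the rest's centre line. I placed the plate mostly by the wrist view, and the final centring check uses that same camera.
- **Forces and bystanders:** The highest force I saw was about 17 N, with the plate pressed on the slope. I did not touch the other things on the bench, but I did not re-measure where they are at the end.

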